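Roll the stopper strips home on the vial rack

TASK

Press the two blue stopper strips of the vial rack fully home by rolling the wooden roller over them with the fingertips pressing firmly on top of it (about 15 N, never more than 28 N), from the end where it lies to the red line at the other end; hold it pressed on the line for about a second, then let go so that it lies still and square on the line. Keep the roller down on the rack, do not let the robot touch the rack or the strips itself, and leave the vials and the tumbler beside the rack alone.

Things in the scene. Friction and masses are not known exactly. Their poses are not given: they have to be found in the camera images.
- rack: White plastic vial rack, fixed to the bench, 180 x 170 mm (x by y), its flat top face 45 mm above the bench. Origin: centre of its underside, at bench height. Its +x axis is the rolling direction, from the end where the roller starts to the end with the red line; z is up.
- mark (a point): Middle of the red line, 4 mm wide, painted across the whole width of the rack's top face at x = +58 mm of the rack, 45 mm above the bench (32 mm short of the rack's far end). Axes as the rack's.
- roller: Loose cylinder of pale wood, 84 mm diameter, 130 mm long (too big to grasp), 0.36 to 0.54 kg, lying across the rack's near end. Origin: its centre, 42 mm above the rack's top face. y: the cylinder's axis; x, z turn as it rolls. Nothing fences it in. Slight rolling resistance holds it where it is gently let go. Fingertips pressed on its top grip by friction and roll it half as far as they move.
- strip1 (a joint): First stopper strip met by the roller: blue bar 12 mm wide (x), 110 mm long, at x = -12 mm of the rack. 0 m: stands 4.5 mm proud of the rack's top face; 0.004 m: fully home, 0.5 mm proud. It moves straight down, stiffly: it yields only to more than about 14 N on it and stays where it is left; the roller's own weight does not move it.
- strip2 (a joint): Second stopper strip, as the first, at x = +24 mm of the rack. 0 m proud, 0.004 m fully home.
- vial_a: Small glass vial with white cap, 32 mm in diameter, 56 mm tall, standing on the bench beside the rack on its +y side. Origin: centre of its underside. To be left alone.
- vial_b: A second such vial, standing near the first. To be left alone.
- tumbler: Dark blue tumbler, 84 mm in diameter, 169 mm tall, standing on the bench beside the rack on its -y side. Origin: centre of its underside. To be left alone.
Mind the look-alikes: they are no part of the job. What is shaped like the roller but green or yellow is not meant. Of the things that look like the rack, take the one that is farthest to the robot's left at the start.

How it is judged:
By the outcome, as a careful person would: the job done as asked, in the order asked, and still so for the second after the job is handed in, with the robot touching nothing.
It also fails if it takes over 67 s, if anything falls off the work surface, if the arm or the gripper's body presses on something with over 40 N, if the wrist force passes 120 N, or if a joint passes its speed limit or range.

ROBOT

A 6-joint arm with a two-finger parallel gripper is mounted at the origin on the work surface. World frame = base frame: x ahead of the robot, y to its left, z up, the work surface at z = 0. Lengths are in m, angles in rad, forces in N, time in s.
With the tool pointing down it reaches from about 0.375 to 0.9 m from the base axis. Payload 3.1 kg.
Tool frame: the origin (TCP) lies between the finger pads; the fingertips stand manip.finger_overhang ahead of it and the grasp point (between the pads) lies 5 mm behind it (manip.finger_overhang is the distance from the TCP to the fingertips, in m); z points along the fingers, y is the line along which they close (so a half turn about z gives the same grasp; the last joint's range is limited). The gripper opens to 85 mm and grips with 20 to 120 N. Pads are 22 mm wide; open, the fingers measure 114 mm over their backs; the gripper's body (76 mm by 85 mm) begins 54 mm behind the grasp point. The pads swing forward as they close: fully open they stand 13 mm farther back than shut.
Start: joints at [1.067, 0.527, 1.433, -0, 1.181, -0.178], TCP at [0.2, 0.592, 0.245] pointing down, gripper open.
Joint ranges: [-3.08, 3.08], [-0.75, 2.2], [0.22, 2.44], [-1.43, 4.57], [0, 2.65], [-2.85, 2.85]. Speed limits (rad/s): [2.79, 2.79, 3.14, 3.14, 3.14, 3.14].

INTERFACE

Orientations are given as a unit quaternion [x, y, z, w].
In Python, from station import manip gives the robot as it stands.
- The arm moves only by the tool drive_tool, never from a script. Its argument "plan" is a list of rows, each a list of 7 numbers: the shift along the tool's x, y, z in m, then the turn, a rotation vector about the tool's x, y, z in degrees, then the opening, from -1 (shut) to 1 (fully open). In form: [[x, y, z, wx, wy, wz, gripper], ...]. A call has 1 to 10 rows; each row shifts and turns the commanded pose from where the row before left it, along the tool's axes as they then stand; what a row does not reach is not made up. A row lasts 1/10 s, in which the tool goes at most 50 mm and 8.59 degrees, less where a joint would pass 70% of its speed; a pose out of reach is approached as far as the arm can. A call is refused whole if a number of a shift passes 0.05 or a number of a turn 8.59, either way. A call with a gripper value outside its range is refused whole. The fingers move at their own pace and stop on an object; "newtons" is the grip in N (left out, the last holds). Time passes only in rows, so rows that do not move let the fingers close. It gives the time, the measured TCP pose, the force, the opening and the grip force at its end, in the units of the state.
- manip.sense(): the state, without advancing time (a new reading comes with each control period).
- manip.snapshot(name): name is "scene" or "top" or "wrist"; returns a dict with "image" (480x640x3 uint8, red, green, blue), "z_map" (480x640 float32, m along the optical axis (not along the pixel's ray), 0 where there is no reading), "fov_y" (degrees; the focal length in pixels is half the picture's height over the tangent of half this angle, whatever the lens; pixels are square), "cx", "cy" (the principal point, pixels), "extrinsics" (4x4, takes a point from camera to world coordinates); the wrist camera has in their place "mount" (4x4, takes a point from camera to tool coordinates, whose origin is the TCP and whose axes are the flange's). Camera axes: x right, y up, looking along -z (the intrinsics and any distortion apply to the point x, -y, -z); pixel columns grow to the right and rows downward; lengths in m; the calibration is good to about 2 mm. A picture is of the moment at which its call begins: read the wrist's pose just before it.
- manip.sign_off(): hands the job in; it is judged then, once.
The state is a dict: "t": time; "q": joint angles; "qd": joint speeds; "tau": joint torques, N m; "tcp_pos": TCP position; "tool_rot": TCP orientation; "force": force on the tool from outside, world axes, zero at the start; "ft_torque": the same for the moment, N m; "finger_gap": opening from 0.0 (shut) to 1.0 (fully open); "gripper_force": force on a finger pad.
Only numpy, scipy, OpenCV 4.12 (cv2) and the standard library are available. Lean on these libraries where they do the work, as an engineer would, in place of code of your own. Each camera call takes 0.05 s, during which the arm holds its last target. There are 200 camera calls.

## Working session

There is one attempt and no reset: what is moved stays moved. The work goes in short steps, Python scripts to look and compute and a tool call to move; the robot and the scene stay as the last step left them, time stands still between calls to the robot, and variables do not carry over. Pictures are saved under pics/ and viewed, at most 10 in all, crops included, and the job is handed in when it is done.

Besides the shell and the picture viewer there is one more tool, called after "Call:" by a JSON object that holds its "fn" and its "kwargs". drive_tool: Moves the arm, as the interface text tells. Its arguments: {"type":"object","properties":{"plan":{"type":"array"},"newtons":{"type":"number"}},"required":["plan"]}

```bash
mkdir -p pics; ls; python3 - <<'E'
from station import manip
import cv2,numpy as np
print(manip.sense(), manip.finger_overhang)
for n in ("top","scene"):
    s=manip.snapshot(n); np.savez(f"pics/{n}.npz",**s)
    cv2.imwrite(f"pics/{n}1.png",s["image"][:,:,::-1])
    print({k:v for k,v in s.items() if k not in("image","z_map")})
E
```

```text
pics
{'t': 0.0, 'q': array([ 1.06649167e+00,  5.28468821e-01,  1.43392006e+00,  1.04467061e-05,
        1.18138369e+00, -1.78465008e-01]), 'qd': array([ 0.0003494 ,  0.00028846,  0.00030896, -0.00254742, -0.00109599,
        0.00130473]), 'tau': array([-9.39796664e-04, -4.42355990e+01, -1.78019536e+01, -1.00753703e-04,
        8.44206254e-03, -1.89347827e-05]), 'tcp_pos': array([0.19967485, 0.59151681, 0.2443263 ]), 'tool_rot': array([ 1.62201917e-01,  9.86756986e-01, -1.02544357e-03, -3.69461686e-04]), 'force': array([-0.37345234,  0.19498732,  0.59532115]), 'ft_torque': array([-0.01506377, -0.00779244,  0.0243541 ]), 'gripper_force': 0.0, 'finger_gap': 1.0022459987416767} 0.014
{'fov_y': 57.599707951001974, 'cx': 322.13311784116445, 'cy': 234.13480278154455, 'extrinsics': array([[-0.16153038,  0.9604849 , -0.22666425,  0.32206203],
       [-0.98686145, -0.15639083,  0.04057575, -0.09409339],
       [ 0.00352418,  0.23024043,  0.97312739,  0.9466255 ],
       [ 0.        ,  0.        ,  0.        ,  1.        ]])}
{'fov_y': 45.40848410121891, 'cx': 321.4679537117383, 'cy': 245.8086422578629, 'extrinsics': array([[ 0.25268712, -0.53267237,  0.80771861,  1.49042447],
       [ 0.96728437,  0.11958785, -0.22374025, -0.39760254],
       [ 0.02258692,  0.83782987,  0.54546397,  0.75805625],
       [ 0.        ,  0.        ,  0.        ,  1.        ]])}
```

View pics/top1.png

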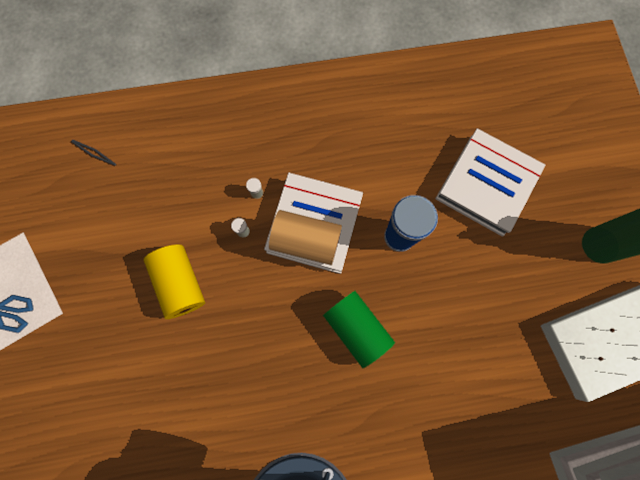

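View pics/scene1.png

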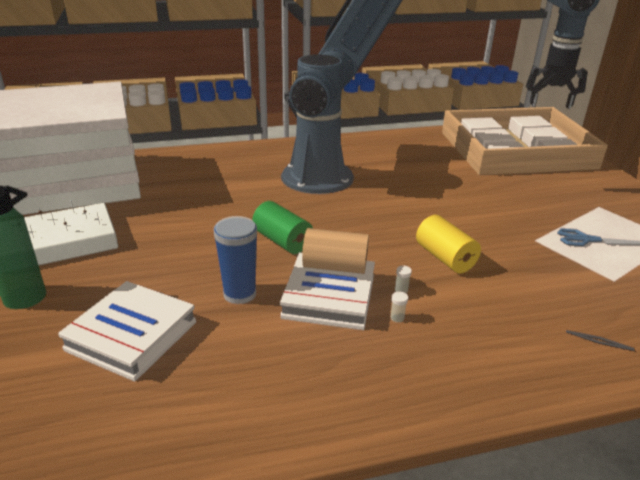

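The top view shows two rack-like things: (314,222), with the wooden roller on it, and (492,181). The roller-like things are wood (305,237), yellow (174,281) and green (360,329). Image left is +y, so I take the rack at (314,222) and the wooden roller on it. The vials are at (254,187) and (239,228), and the tumbler is at (412,220).

```bash
cat > h.py <<'E'
import numpy as np,cv2
def world(s,T=None):
    h,w=s["z_map"].shape; f=h/2/np.tan(np.radians(float(s["fov_y"]))/2)
    u,v=np.meshgrid(np.arange(w),np.arange(h)); z=s["z_map"]
    P=np.stack([(u-s["cx"])/f*z,-(v-s["cy"])/f*z,-z,np.ones_like(z)],-1)
    return (P@(s["extrinsics"] if T is None else T).T)[...,:3]
def colors(im):
    hsv=cv2.cvtColor(im,cv2.COLOR_RGB2HSV).astype(int); H,S,V=hsv[...,0],hsv[...,1],hsv[...,2]
    return dict(red=((H<6)|(H>172))&(S>110)&(V>90), blue=(H>108)&(H<128)&(S>150)&(V>60),
      white=(S<60)&(V>90), wood=(H>8)&(H<20)&(S>60))
E
python3 - <<'E'
from h import *
for n in("top","scene"):
    s=dict(np.load(f"pics/{n}.npz")); W=world(s); c=colors(s["image"])
    x0,y0,x1,y1=(250,160,375,285) if n=="top" else (275,225,385,330)
    R=np.zeros(c["red"].shape,bool); R[y0:y1,x0:x1]=1; R&=s["z_map"]>0
    Z=W[...,2]
    def line(m):
        p=W[m]; ce=p.mean(0); _,_,v=np.linalg.svd(p[:,:2]-ce[:2]); d=v[0]; d=d*np.sign(d[1])
        t=(p[:,:2]-ce[:2])@d; mid=ce[:2]+d*(t.min()+t.max())/2
        print(n,len(p),"mid",mid.round(4),"len",np.ptp(t).round(4),"yaw",np.degrees(np.arctan2(-d[0],d[1])).round(2),"z",np.median(p[:,2]).round(4))
    line(R&c["red"]&(abs(Z-.045)<.008))
    line(R&c["blue"]&(abs(Z-.047)<.01))
    top=R&(abs(Z-.045)<.006)&(c["white"]|c["red"]|c["blue"])
    r=cv2.minAreaRect(W[top][:,:2].astype(np.float32)*1000); print("top rect",r, np.median(Z[top]))
    m=R&(Z>.075)&(Z<.15); p=W[m]
    from scipy.optimize import least_squares
    def res(a,p=p):
        d=np.array([np.cos(a[3]),np.sin(a[3])]); return np.hypot((p[:,:2]-a[:2])@d,p[:,2]-a[2])-.042
    o=least_squares(res,[*p[:,:2].mean(0),.087,0],loss="soft_l1",f_scale=.001)
    a=o.x; ax=np.array([-np.sin(a[3]),np.cos(a[3])]); t=(p[:,:2]-a[:2])@ax
    ce=a[:2]+ax*(np.percentile(t,.5)+np.percentile(t,99.5))/2
    print("roller",ce.round(4),"z",a[2].round(4),"yaw",np.degrees(a[3]).round(2),"len",np.ptp(t).round(4),"rms",np.sqrt(np.mean(res(a)**2)).round(4))
s=dict(np.load("pics/top.npz")); cv2.imwrite("pics/crop.png",cv2.resize(s["image"][150:300,220:420,::-1],(800,600),interpolation=2))
W=world(s)
for nm,(x,y) in dict(va=(254,184),vb=(239,225),tum=(414,215)).items(): print(nm,W[y,x].round(3))
E
```

```text
top 108 mid [ 0.6183 -0.1447] len 0.1674 yaw -25.04 z 0.0437
top 233 mid [ 0.5875 -0.129 ] len 0.1082 yaw -24.82 z 0.0474
top rect ((577.1729125976562, -94.2491455078125), (224.90911865234375, 180.93096923828125), 65.03014373779297) 0.0433747593027905
roller [ 0.5213 -0.0964] z 0.0851 yaw -23.75 len 0.1312 rms 0.0023<stdin>:8: RuntimeWarning: Mean of empty slice.
  ret = um.true_divide(
Traceback (most recent call last):
ValueError: zero-size array to reduction operation minimum which has no identity
```

```bash
cat >> h.py <<'E'
from scipy.optimize import least_squares
D=np.array([np.cos(np.radians(-25)),np.sin(np.radians(-25))]); L=np.array([-D[1],D[0]])
def line(W,m):
    p=W[m]
    if len(p)<20: return print("few",len(p))
    a=p[:,:2]@L; b=p[:,:2]@D; k=np.ones(len(a),bool)
    for _ in range(4):
        c=np.polyfit(a[k],b[k],1); k=abs(b-np.polyval(c,a))<.004
    mid=(a[k].min()+a[k].max())/2; ce=mid*L+np.polyval(c,mid)*D
    print(k.sum(),"mid",ce.round(4),"along",(ce@D).round(4),"lat",mid.round(4),"len",np.ptp(a[k]).round(4),"yaw",(-25-np.degrees(np.arctan(c[0]))).round(2),"z",np.median(p[k,2]).round(4))
def roller(W,m):
    p=W[m]
    def res(a,p=p):
        d=np.array([np.cos(a[3]),np.sin(a[3])]); return np.hypot((p[:,:2]-a[:2])@d,p[:,2]-a[2])-.042
    a=least_squares(res,[*p[:,:2].mean(0),.087,-.436],loss="soft_l1",f_scale=.0007).x
    ax=np.array([-np.sin(a[3]),np.cos(a[3])]); t=(p[:,:2]-a[:2])@ax
    ce=a[:2]+ax*(t.min()+t.max())/2
    print("roller",ce.round(4),"along",(ce@D).round(4),"lat",(ce@L).round(4),"z",a[2].round(4),"yaw",np.degrees(a[3]).round(2),"len",np.ptp(t).round(4),"med",np.median(abs(res(a))).round(4))
def measure(s,W,box):
    c=colors(s["image"]); Z=W[...,2]; x0,y0,x1,y1=box
    R=np.zeros(Z.shape,bool); R[y0:y1,x0:x1]=1; R&=s["z_map"]>0
    line(W,R&c["red"]&(abs(Z-.045)<.012)); line(W,R&c["blue"]&(abs(Z-.047)<.012))
    roller(W,R&(Z>.1)&(Z<.145))
E
python3 - <<'E'
from h import *
for n,b in(("top",(250,160,375,285)),("scene",(280,225,378,330))):
    s=dict(np.load(f"pics/{n}.npz")); print(n); measure(s,world(s),b)
s=dict(np.load("pics/top.npz")); cv2.imwrite("pics/crop.png",cv2.resize(s["image"][150:300,220:420,::-1],(800,600),interpolation=2))
W=world(s)
for nm,(x,y) in dict(va=(254,184),vb=(239,225),tum=(414,215)).items(): print(nm,W[y,x].round(3))
E
```

```text
top
108 mid [ 0.6183 -0.1447] along 0.6216 lat 0.1302 len 0.1674 yaw -25.04 z 0.0437
176 mid [ 0.5872 -0.1288] along 0.5866 lat 0.1314 len 0.1082 yaw -24.96 z 0.0474
roller [ 0.5215 -0.0959] along 0.5132 lat 0.1335 z 0.0851 yaw -23.76 len 0.1306 med 0.0007
scene
few 0Traceback (most recent call last):
  File "<stdin>", line 3, in <module>
  File "h.py", line 32, in measure
    line(W,R&c["red"]&(abs(Z-.045)<.012)); line(W,R&c["blue"]&(abs(Z-.047)<.012))
                                           ~~~~^^^^^^^^^^^^^^^^^^^^^^^^^^^^^^^^^^
  File "h.py", line 18, in line
    c=np.polyfit(a[k],b[k],1); k=abs(b-np.polyval(c,a))<.004
    raise TypeError("expected non-empty vector for x")
TypeError: expected non-empty vector for x
```

The top camera puts the roller about 108 mm short of the line and the rack yaw at about -25°. Next I move above the roller for a closer look with the wrist camera.

Call:
{"fn": "drive_tool", "kwargs": {"plan": [[0, 0, 0, 0, 0, 6.3, 1], [-0.036, -0.03, 0, 0, 0, 0, 1], [-0.036, -0.03, 0, 0, 0, 0, 1], [-0.036, -0.03, 0, 0, 0, 0, 1], [-0.036, -0.03, 0, 0, 0, 0, 1], [-0.036, -0.03, 0, 0, 0, 0, 1], [-0.036, -0.03, 0, 0, 0, 0, 1], [-0.036, -0.03, 0, 0, 0, 0, 1], [-0.036, -0.03, 0, 0, 0, 0, 1], [-0.036, -0.03, 0, 0, 0, 0, 1]]}}

```text
t: 1.1
tcp_pos: [0.38, 0.2088, 0.2452]
tool_rot: [0.216, 0.976, -0.0, -0.0]
force: [1.0, 0.2, -1.0]
finger_gap: 0.999
gripper_force: 0.0
```

Call:
{"fn": "drive_tool", "kwargs": {"plan": [[-0.036, -0.03, 0, 0, 0, 0, 1], [-0.036, -0.03, 0, 0, 0, 0, 1], [-0.036, -0.03, 0, 0, 0, 0, 1], [-0.036, -0.03, 0, 0, 0, 0, 1], [-0.036, -0.03, 0, 0, 0, 0, 1], [-0.036, -0.03, 0, 0, 0, 0, 1], [0, 0, 0, 0, 0, 0, 1], [0, 0, 0, 0, 0, 0, 1]]}}

```text
t: 1.9
tcp_pos: [0.4994, -0.0447, 0.2447]
tool_rot: [0.217, 0.976, 0.0, -0.001]
force: [0.6, 1.6, 0.9]
finger_gap: 0.995
gripper_force: 0.0
```

```bash
cat >> h.py <<'E'
from scipy.spatial.transform import Rotation
def toolT(st):
    T=np.eye(4); T[:3,:3]=Rotation.from_quat(st["tool_rot"]).as_matrix(); T[:3,3]=st["tcp_pos"]; return T
E
python3 - <<'E'
from h import *
from station import manip
st=manip.sense(); s=manip.snapshot("wrist"); t=manip.snapshot("top")
T=toolT(st); print(T.round(4),st["force"],st["q"].round(2))
np.savez("pics/w1.npz",T=T@s["mount"],**s); print(s["mount"].round(3))
cv2.imwrite("pics/w1.png",s["image"][:,:,::-1])
W=world(s,T@s["mount"])
c=colors(s["image"]); print({k:v.sum() for k,v in c.items()})
try: measure(s,W,(0,0,640,480))
except Exception as e: print(e)
E
```

```text
[[-9.054e-01  4.245e-01 -1.400e-03  4.994e-01]
 [ 4.245e-01  9.054e-01  7.000e-04 -4.470e-02]
 [ 1.600e-03  1.000e-04 -1.000e+00  2.447e-01]
 [ 0.000e+00  0.000e+00  0.000e+00  1.000e+00]] [0.60341067 1.61982104 0.91848158] [-0.31  0.36  1.74  0.    1.04 -1.45]
[[ 0.     0.957  0.291  0.075]
 [ 1.    -0.     0.    -0.001]
 [ 0.     0.291 -0.957 -0.129]
 [ 0.     0.     0.     1.   ]]
{'red': np.int64(544), 'blue': np.int64(844), 'white': np.int64(17632), 'wood': np.int64(190475)}
542 mid [ 0.6195 -0.1399] along 0.6205 lat 0.135 len 0.1582 yaw -24.91 z 0.0463
827 mid [ 0.5665 -0.1759] along 0.5878 lat 0.08 len 0.2086 yaw -23.77 z 0.0502
roller [ 0.4976 -0.1612] along 0.5191 lat 0.0642 z 0.0879 yaw -20.44 len 0.2726 med 0.001
```

View pics/w1.png

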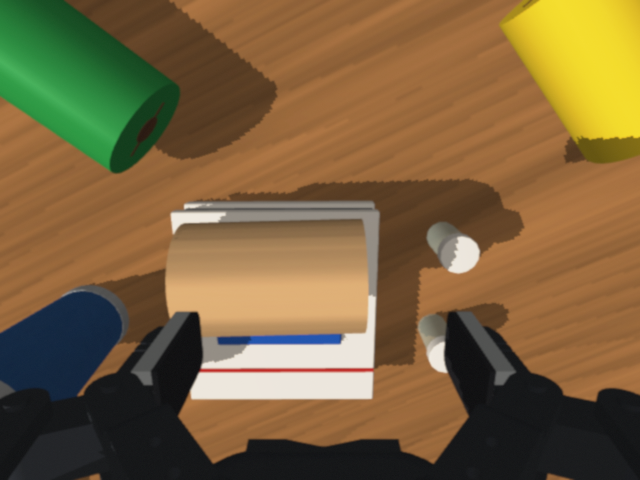

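The wrist view shows the wooden roller at (268,278), the blue strip at row 340 and the red line at row 370. The tumbler is at lower left and the vials at (455,250) and (435,345). I'm on the right rack; next I measure with a tighter box.

```bash
python3 - <<'E'
from h import *
s=dict(np.load("pics/w1.npz")); W=world(s,s["T"]); measure(s,W,(160,200,385,400))
Z=W[...,2]
for nm,(x,y) in dict(va=(460,255),vb=(440,355),tum=(70,320),tumr=(110,330),fl=(185,320),fr=(460,320)).items():
    p=W[y,x]; print(nm,p.round(3),"al,lat",(p[:2]@D).round(3),(p[:2]@L).round(3))
m=(Z>.16)&(np.arange(640)[None]<135); p=W[m]; print("tumbler top max lat",(p[:,:2]@L).max() if m.any() else None,(p[:,:2]@D).min(),(p[:,:2]@D).max(),Z[m].max())
# roller per-slice crest
m=np.zeros(Z.shape,bool); m[200:400,160:385]=1; m&=(Z>.1)&(Z<.145); p=W[m]; lat=p[:,:2]@L; al=p[:,:2]@D
for a in np.arange(.075,.2,.02):
    k=(lat>a)&(lat<a+.02)
    if k.sum()>50:
        r=least_squares(lambda v:np.hypot(al[k]-v[0],p[k,2]-v[1])-.042,[.51,.087],loss="soft_l1",f_scale=.0007).x; print(a.round(3),r.round(4))
E
```

```text
542 mid [ 0.6195 -0.1399] along 0.6205 lat 0.135 len 0.1582 yaw -24.91 z 0.0463
825 mid [ 0.587  -0.1293] along 0.5866 lat 0.1308 len 0.107 yaw -23.8 z 0.0502
roller [ 0.521  -0.0962] along 0.5128 lat 0.133 z 0.0876 yaw -23.63 len 0.1306 med 0.0004
va [0.578 0.04  0.056] al,lat 0.506 0.28
vb [ 0.657 -0.007  0.057] al,lat 0.598 0.271
tum [ 0.49  -0.272  0.066] al,lat 0.559 -0.039
tumr [ 0.52  -0.269  0.037] al,lat 0.585 -0.024
fl [ 0.47  -0.08   0.255] al,lat 0.46 0.126
fr [ 0.508 -0.001  0.254] al,lat 0.461 0.214
tumbler top max lat 0.16978178425013704 0.3967697447101094 0.48261277341864217 0.3741428206135553
0.075 [0.5139 0.0876]
0.095 [0.5135 0.0876]
0.115 [0.513  0.0876]
0.135 [0.5125 0.0876]
0.155 [0.512  0.0876]
0.175 [0.5115 0.0875]
0.195 [0.5114 0.0875]
```

Call:
{"fn": "drive_tool", "kwargs": {"plan": [[-0.0128, -0.019, 0, 0, 0, -1.5, 1], [-0.0128, -0.019, 0.03, 0, 0, 0, 1], [0, 0, 0.04, 0, 0, 0, 1], [0, 0, 0.018, 0, 0, 0, 1], [0, 0, 0, 0, 0, 0, 1], [0, 0, 0, 0, 0, 0, 1]]}}

```text
t: 2.6
tcp_pos: [0.5072, -0.0877, 0.1576]
tool_rot: [0.202, 0.979, 0.0, -0.0]
force: [-0.0, -0.2, 0.5]
finger_gap: 0.996
gripper_force: 0.0
```

```bash
cat >> h.py <<'E'
def where():
    from station import manip
    st=manip.sense(); p=st["tcp_pos"]; T=toolT(st)
    print("t",round(st["t"],2),"along",(p[:2]@D).round(4),"lat",(p[:2]@L).round(4),"z",p[2].round(4),"yaw",np.degrees(np.arctan2(-T[1,0],-T[0,0])).round(2),"tz",T[:,2].round(4),"F al,lat,z",(st["force"][:2]@D).round(1),(st["force"][:2]@L).round(1),st["force"][2].round(1),"M",st["ft_torque"].round(2))
    return st
E
python3 -c "
from h import *
where()"
```

```text
t 2.6 along 0.4967 lat 0.1349 z 0.1576 yaw -23.36 tz [-5.e-04  3.e-04 -1.e+00  0.e+00] F al,lat,z 0.0 -0.2 0.5 M [ 0.06  0.01 -0.02]
```

Call:
{"fn": "drive_tool", "kwargs": {"plan": [[0, -0.0015, 0.004, 0, 0, 0, 1], [0, 0, 0.003, 0, 0, 0, 1], [0, 0, 0.002, 0, 0, 0, 1], [0, 0, 0.002, 0, 0, 0, 1], [0, 0, 0.001, 0, 0, 0, 1], [0, 0, 0.001, 0, 0, 0, 1], [0, 0, 0, 0, 0, 0, 1]]}}

```text
t: 3.3
tcp_pos: [0.5067, -0.0903, 0.1442]
tool_rot: [0.203, 0.979, 0.0, -0.0]
force: [0.1, 0.6, 0.2]
finger_gap: 0.998
gripper_force: 0.0
```

Call:
{"fn": "drive_tool", "kwargs": {"plan": [[0, 0, 0.0007, 0, 0, 0, 1], [0, 0, 0.0007, 0, 0, 0, 1], [0, 0, 0.0007, 0, 0, 0, 1], [0, 0, 0.0007, 0, 0, 0, 1], [0, 0, 0.0007, 0, 0, 0, 1], [0, 0, 0, 0, 0, 0, 1]]}}

```text
t: 3.9
tcp_pos: [0.5067, -0.0903, 0.1407]
tool_rot: [0.203, 0.979, 0.0, -0.0]
force: [-0.4, -0.6, 0.3]
finger_gap: 0.999
gripper_force: 0.0
```

Call:
{"fn": "drive_tool", "kwargs": {"plan": [[0, 0, 0.001, 0, 0, 0, 1], [0, 0, 0.001, 0, 0, 0, 1], [0, 0, 0.001, 0, 0, 0, 1], [0, 0, 0.001, 0, 0, 0, 1], [0, 0, 0.001, 0, 0, 0, 1], [0, 0, 0.001, 0, 0, 0, 1], [0, 0, 0.001, 0, 0, 0, 1], [0, 0, 0, 0, 0, 0, 1]]}}

```text
t: 4.7
tcp_pos: [0.5067, -0.0903, 0.1336]
tool_rot: [0.203, 0.979, 0.0, -0.0]
force: [0.9, -0.7, -1.1]
finger_gap: 0.999
gripper_force: 0.0
```

Call:
{"fn": "drive_tool", "kwargs": {"plan": [[0, 0, 0.0006, 0, 0, 0, 1], [0, 0, 0.0006, 0, 0, 0, 1], [0, 0, 0.0006, 0, 0, 0, 1], [0, 0, 0, 0, 0, 0, 1]]}}

```text
t: 5.1
tcp_pos: [0.5067, -0.0903, 0.132]
tool_rot: [0.203, 0.979, 0.0, -0.0]
force: [0.0, 0.7, -0.3]
finger_gap: 1.001
gripper_force: 0.0
```

Call:
{"fn": "drive_tool", "kwargs": {"plan": [[0, 0, 0.0004, 0, 0, 0, 1], [0, 0, 0.0004, 0, 0, 0, 1], [0, 0, 0.0004, 0, 0, 0, 1], [0, 0, 0, 0, 0, 0, 1]]}}

```text
t: 5.5
tcp_pos: [0.5067, -0.0903, 0.1308]
tool_rot: [0.203, 0.979, 0.0, -0.0]
force: [-0.5, -0.3, -0.2]
finger_gap: 1.002
gripper_force: 0.0
```

Call:
{"fn": "drive_tool", "kwargs": {"plan": [[0, 0, 0.0004, 0, 0, 0, 1], [0, 0, 0.0004, 0, 0, 0, 1], [0, 0, 0, 0, 0, 0, 1]]}}

```text
t: 5.8
tcp_pos: [0.5067, -0.0903, 0.13]
tool_rot: [0.203, 0.979, -0.0, -0.0]
force: [-0.1, -1.2, 0.5]
finger_gap: 1.002
gripper_force: 0.0
```

Call:
{"fn": "drive_tool", "kwargs": {"plan": [[0, 0, 0.0004, 0, 0, 0, 1], [0, 0, 0.0004, 0, 0, 0, 1], [0, 0, 0, 0, 0, 0, 1]]}}

```text
t: 6.1
tcp_pos: [0.5067, -0.0903, 0.1292]
tool_rot: [0.203, 0.979, 0.0, -0.0]
force: [-0.6, 0.2, 0.1]
finger_gap: 1.0
gripper_force: 0.0
```

Call:
{"fn": "drive_tool", "kwargs": {"plan": [[0, 0, 0.0004, 0, 0, 0, 1], [0, 0, 0.0003, 0, 0, 0, 1], [0, 0, 0, 0, 0, 0, 1]]}}

```text
t: 6.4
tcp_pos: [0.5071, -0.0904, 0.1289]
tool_rot: [0.203, 0.979, -0.0, 0.0]
force: [-0.1, -0.1, 3.7]
finger_gap: 1.002
gripper_force: 1.8
```

Call:
{"fn": "drive_tool", "kwargs": {"plan": [[0, 0, 0.0004, 0, 0, 0, 1], [0, 0, 0.0003, 0, 0, 0, 1], [0, 0, 0, 0, 0, 0, 1]]}}

```text
t: 6.7
tcp_pos: [0.5074, -0.0906, 0.1287]
tool_rot: [0.203, 0.979, -0.0, 0.001]
force: [-1.0, 1.0, 7.1]
finger_gap: 0.999
gripper_force: 4.0
```

```bash
python3 -c "
from h import *
where()"
```

```text
t 6.7 along 0.4982 lat 0.1323 z 0.1287 yaw -23.47 tz [ 1.9e-03 -9.0e-04 -1.0e+00  0.0e+00] F al,lat,z -1.3 0.5 7.1 M [-0.04  0.12 -0.01]
```

Call:
{"fn": "drive_tool", "kwargs": {"plan": [[0, 0, 0.0005, 0, 0, 0, 1], [0, 0, 0.0005, 0, 0, 0, 1], [0, 0, 0, 0, 0, 0, 1]]}}

```text
t: 7.0
tcp_pos: [0.5081, -0.0909, 0.1287]
tool_rot: [0.203, 0.979, -0.0, 0.002]
force: [-0.7, 0.3, 12.4]
finger_gap: 0.996
gripper_force: 6.7
```

Call:
{"fn": "drive_tool", "kwargs": {"plan": [[-0.001, 0, 0, 0, 0, 0, 1], [-0.0015, 0, 0, 0, 0, 0.05, 1], [-0.0015, 0, 0, 0, 0, 0.05, 1], [-0.0015, 0, 0, 0, 0, 0.05, 1]]}}

```text
t: 7.4
tcp_pos: [0.5137, -0.0933, 0.1291]
tool_rot: [0.204, 0.979, -0.001, 0.003]
force: [-1.2, 0.3, 16.6]
finger_gap: 1.004
gripper_force: 8.0
```

```bash
python3 -c "
from h import *
where()"
```

```text
t 7.4 along 0.505 lat 0.1325 z 0.1291 yaw -23.58 tz [ 0.0051 -0.0024 -1.      0.    ] F al,lat,z -1.2 -0.2 16.6 M [0.02 0.05 0.1 ]
```

Call:
{"fn": "drive_tool", "kwargs": {"plan": [[-0.002, 0, 0, 0, 0, 0.05, 1], [-0.002, 0, 0, 0, 0, 0.05, 1], [-0.002, 0, 0, 0, 0, 0.05, 1], [-0.002, 0, 0, 0, 0, 0.05, 1]]}}

```text
t: 7.8
tcp_pos: [0.5217, -0.0969, 0.1295]
tool_rot: [0.205, 0.979, -0.001, 0.004]
force: [-1.2, 0.4, 16.9]
finger_gap: 0.996
gripper_force: 8.3
```

Call:
{"fn": "drive_tool", "kwargs": {"plan": [[-0.002, 0, 0, 0, 0, 0.05, 1], [-0.002, 0, 0, 0, 0, 0.05, 1], [-0.002, 0, 0, 0, 0, 0.05, 1], [-0.002, 0, 0, 0, 0, 0.05, 1]]}}

```text
t: 8.2
tcp_pos: [0.5293, -0.1002, 0.1296]
tool_rot: [0.207, 0.978, -0.001, 0.004]
force: [-0.2, 0.3, 15.2]
finger_gap: 0.998
gripper_force: 8.1
```

```bash
python3 - <<'E'
from h import *
from station import manip
where(); s=manip.snapshot("top"); measure(s,world(s),(250,160,375,285))
cv2.imwrite("pics/t2.png",cv2.resize(s["image"][140:290,220:420,::-1],(800,600),interpolation=2))
E
```

```text
t 8.2 along 0.5221 lat 0.1329 z 0.1296 yaw -23.88 tz [ 0.0071 -0.0036 -1.      0.    ] F al,lat,z -0.3 0.2 15.2 M [ 0.13 -0.05  0.47]
22 mid [ 0.5905 -0.2046] along 0.6217 lat 0.0642 len 0.0354 yaw -23.76 z 0.0438
few 19
roller [ 0.5108 -0.151 ] along 0.5268 lat 0.079 z 0.0855 yaw -23.25 len 0.0206 med 0.0008
```

View pics/t2.png

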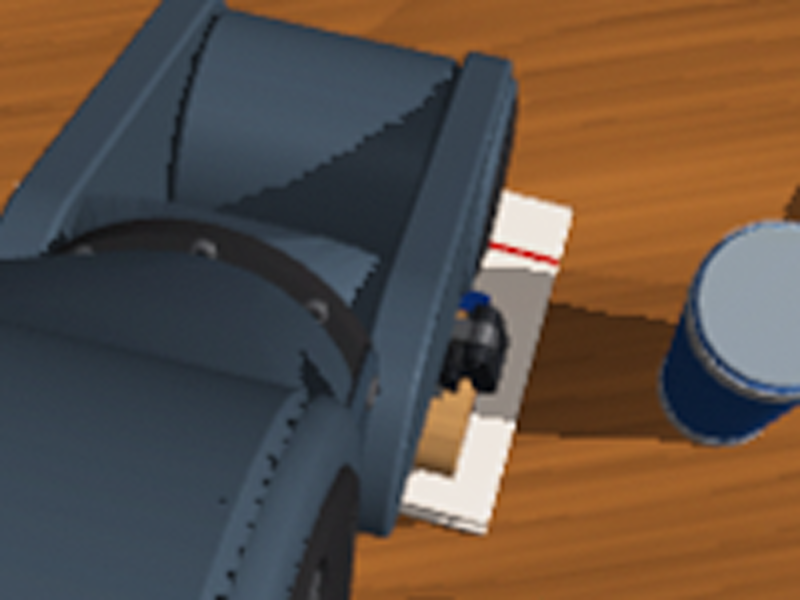

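The arm hides the roller from the top camera, with only its end showing at (440,430). I'll check with the wrist camera as I go.

Call:
{"fn": "drive_tool", "kwargs": {"plan": [[-0.002, 0, 0, 0, 0, 0.05, 1], [-0.002, 0, 0, 0, 0, 0.05, 1], [-0.002, 0, 0, 0, 0, 0.05, 1], [-0.002, 0, 0, 0, 0, 0.05, 1]]}}

```text
t: 8.65
tcp_pos: [0.5349, -0.1025, 0.1296]
tool_rot: [0.209, 0.978, -0.0, 0.002]
force: [-2.2, 1.0, 19.1]
finger_gap: 1.002
gripper_force: 9.6
```

```bash
python3 - <<'E'
from h import *
from station import manip
st=where(); s=manip.snapshot("wrist"); T=toolT(st)@s["mount"]; np.savez("pics/w2.npz",T=T,**s)
cv2.imwrite("pics/w2.png",s["image"][:,:,::-1])
E
```

```text
t 8.65 along 0.5282 lat 0.1331 z 0.1296 yaw -24.13 tz [ 0.0034 -0.0017 -1.      0.    ] F al,lat,z -2.4 -0.0 19.1 M [0.21 0.48 0.24]
```

View pics/w2.png

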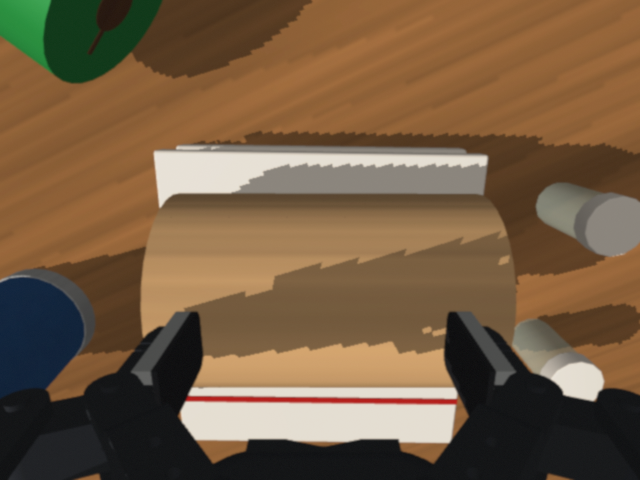

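The wrist view shows the roller (cols 142–515, rows 195–388), the fingertips on it at (185,330) and (465,330), and the red line at row 400. Both tips are on the wood. The force has risen to 19 N, which fits the roller meeting strip 1.

```bash
cat >> h.py <<'E'
def wroll(box=(135,150,525,400)):
    from station import manip
    st=where(); s=manip.snapshot("wrist"); W=world(s,toolT(st)@s["mount"]); wfit(s,W,box)
def wfit(s,W,box=(135,150,525,400)):
    Z=W[...,2]; hsv=cv2.cvtColor(s["image"],cv2.COLOR_RGB2HSV); x0,y0,x1,y1=box
    R=np.zeros(Z.shape,bool); R[y0:y1,x0:x1]=1
    m=R&(hsv[...,1]>70)&(hsv[...,2]>50)&(Z>.08)&(Z<.135)
    roller(W,cv2.erode(m.astype(np.uint8),np.ones((5,5)))>0)
    c=colors(s["image"]); line(W,c["red"]&(abs(Z-.045)<.012)&(s["z_map"]>0))
E
python3 - <<'E'
from h import *
s=dict(np.load("pics/w2.npz")); wfit(s,world(s,s["T"]))
E
```

```text
roller [ 0.5352 -0.102 ] along 0.5282 lat 0.1337 z 0.0875 yaw -24.25 len 0.1294 med 0.0003
1347 mid [ 0.6183 -0.1423] along 0.6205 lat 0.1323 len 0.1643 yaw -24.88 z 0.0462
```

Call:
{"fn": "drive_tool", "kwargs": {"plan": [[-0.002, 0, 0, 0, 0, 0.05, 1], [-0.002, 0, 0, 0, 0, 0.05, 1], [-0.002, 0, 0, 0, 0, 0.05, 1]]}}

```text
t: 9.0
tcp_pos: [0.5405, -0.105, 0.1296]
tool_rot: [0.21, 0.978, -0.0, 0.002]
force: [-2.3, 0.6, 18.5]
finger_gap: 1.002
gripper_force: 9.3
```

```bash
python3 -c "
from h import *
wroll()"
```

```text
t 9.0 along 0.5343 lat 0.1333 z 0.1296 yaw -24.28 tz [ 0.0037 -0.0017 -1.      0.    ] F al,lat,z -2.4 -0.5 18.5 M [0.26 0.47 0.23]
roller [ 0.538 -0.103] along 0.5311 lat 0.134 z 0.0875 yaw -24.39 len 0.1297 med 0.0003
1357 mid [ 0.6187 -0.1412] along 0.6204 lat 0.1335 len 0.162 yaw -24.88 z 0.0462
```

Call:
{"fn": "drive_tool", "kwargs": {"plan": [[-0.002, 0, 0, 0, 0, 0.05, 1], [-0.002, 0, 0, 0, 0, 0.05, 1], [-0.002, 0, 0, 0, 0, 0.05, 1], [-0.002, 0, 0, 0, 0, 0.05, 1], [-0.002, 0, 0, 0, 0, 0.05, 1]]}}

```text
t: 9.55
tcp_pos: [0.5502, -0.1094, 0.1296]
tool_rot: [0.212, 0.977, -0.001, 0.003]
force: [-1.5, 1.5, 16.1]
finger_gap: 0.998
gripper_force: 8.0
```

Call:
{"fn": "drive_tool", "kwargs": {"plan": [[-0.002, 0, 0, 0, 0, 0.05, 1], [-0.002, 0, 0, 0, 0, 0.05, 1], [-0.002, 0, 0, 0, 0, 0.05, 1]]}}

```text
t: 9.85
tcp_pos: [0.5559, -0.112, 0.1294]
tool_rot: [0.214, 0.977, -0.001, 0.003]
force: [0.3, 0.7, 14.4]
finger_gap: 1.002
gripper_force: 6.9
```

```bash
python3 -c "
from h import *
wroll()"
```

```text
t 9.85 along 0.5512 lat 0.1334 z 0.1294 yaw -24.68 tz [ 0.0054 -0.0024 -1.      0.    ] F al,lat,z -0.0 0.7 14.4 M [0.17 0.13 0.34]
roller [ 0.5456 -0.1065] along 0.5395 lat 0.134 z 0.0876 yaw -24.66 len 0.1297 med 0.0003
1389 mid [ 0.6183 -0.1419] along 0.6203 lat 0.1327 len 0.1448 yaw -24.89 z 0.0462
```

Call:
{"fn": "drive_tool", "kwargs": {"plan": [[-0.002, 0, 0.0002, 0, 0, 0.03, 1], [-0.002, 0, 0.0001, 0, 0, 0.03, 1], [-0.002, 0, 0.0001, 0, 0, 0.03, 1], [-0.002, 0, 0.0001, 0, 0, 0.03, 1]]}}

```text
t: 10.3
tcp_pos: [0.564, -0.1158, 0.1291]
tool_rot: [0.215, 0.977, -0.001, 0.004]
force: [0.8, 0.5, 13.0]
finger_gap: 1.003
gripper_force: 6.5
```

```bash
python3 -c "
from h import *
wroll()"
```

```text
t 10.3 along 0.5601 lat 0.1334 z 0.1291 yaw -24.81 tz [ 0.0073 -0.0032 -1.      0.    ] F al,lat,z 0.5 0.8 13.0 M [ 0.06 -0.11  0.32]
roller [ 0.5498 -0.1084] along 0.5441 lat 0.1341 z 0.0879 yaw -24.74 len 0.13 med 0.0003
480 mid [ 0.6194 -0.1428] along 0.6217 lat 0.1324 len 0.1402 yaw -24.81 z 0.0463
```

Call:
{"fn": "drive_tool", "kwargs": {"plan": [[-0.002, 0, 0.0004, 0, 0, 0.02, 1], [-0.002, 0, 0.0003, 0, 0, 0.02, 1], [-0.002, 0, 0.0002, 0, 0, 0.02, 1], [-0.002, 0, 0.0002, 0, 0, 0.02, 1]]}}

```text
t: 10.75
tcp_pos: [0.5719, -0.1195, 0.1281]
tool_rot: [0.215, 0.976, -0.001, 0.005]
force: [1.9, 0.7, 12.9]
finger_gap: 1.0
gripper_force: 6.2
```

```bash
python3 -c "
from h import *
wroll()"
```

```text
t 10.75 along 0.5688 lat 0.1334 z 0.1281 yaw -24.89 tz [ 0.0087 -0.0038 -1.      0.    ] F al,lat,z 1.5 1.4 12.9 M [ 0.05 -0.22  0.27]
roller [ 0.554  -0.1103] along 0.5487 lat 0.1342 z 0.088 yaw -24.74 len 0.1293 med 0.0003
few 0
```

Call:
{"fn": "drive_tool", "kwargs": {"plan": [[-0.001, 0, 0.0004, 0, 0, 0, 1], [0, 0, 0.0002, 0, 0, 0, 1], [0, 0, 0, 0, 0, 0, 1]]}}

```text
t: 11.1
tcp_pos: [0.5734, -0.1201, 0.1279]
tool_rot: [0.215, 0.977, -0.001, 0.005]
force: [2.4, 0.0, 14.3]
finger_gap: 0.999
gripper_force: 6.9
```

```bash
python3 -c "
from h import *
wroll()"
```

```text
t 11.1 along 0.5704 lat 0.1334 z 0.1279 yaw -24.88 tz [ 0.0102 -0.0044 -0.9999  0.    ] F al,lat,z 2.2 1.0 14.3 M [-0.02 -0.32  0.39]
roller [ 0.5547 -0.1108] along 0.5496 lat 0.134 z 0.088 yaw -24.73 len 0.13 med 0.0003
few 0
```

Call:
{"fn": "drive_tool", "kwargs": {"plan": [[0, 0, -0.0006, 0, 0, 0, 1], [0, 0, -0.0006, 0, 0, 0, 1], [0, 0, -0.0006, 0, 0, 0, 1], [0, 0, -0.001, 0, 0, 0, 1], [0, 0, -0.004, 0, 0, 0, 1], [0, 0, -0.004, 0, 0, 0, 1], [0.018, 0, 0, 0, 0, 0, 1], [0.019, 0, 0, 0, 0, 0, 1], [0, 0, 0, 0, 0, 0, 1], [0, 0, 0, 0, 0, 0, 1]]}}

```text
t: 12.15
tcp_pos: [0.536, -0.103, 0.1354]
tool_rot: [0.216, 0.976, -0.0, 0.0]
force: [0.4, 0.4, -0.6]
finger_gap: 1.0
gripper_force: 0.0
```

```bash
python3 -c "
from h import *
wroll()"
```

```text
t 12.15 along 0.5293 lat 0.1332 z 0.1354 yaw -24.97 tz [ 5.e-04 -2.e-04 -1.e+00  0.e+00] F al,lat,z 0.2 0.5 -0.6 M [ 0.    0.02 -0.05]
roller [ 0.5317 -0.1003] along 0.5242 lat 0.1338 z 0.0875 yaw -24.4 len 0.1295 med 0.0003
1333 mid [ 0.6179 -0.1434] along 0.6206 lat 0.1312 len 0.1663 yaw -24.93 z 0.0462
```

Call:
{"fn": "drive_tool", "kwargs": {"plan": [[0, 0, 0, 0, 0, 0, 1]]}}

```text
t: 12.3
tcp_pos: [0.5369, -0.1035, 0.1355]
tool_rot: [0.216, 0.976, -0.0, 0.001]
force: [0.2, 0.6, -0.4]
finger_gap: 1.0
gripper_force: 0.0
```

```bash
python3 - <<'E'
from h import *
from station import manip
wroll(); s=manip.snapshot("scene"); cv2.imwrite("pics/s2.png",cv2.resize(s["image"][200:350,230:430,::-1],(800,600),interpolation=2))
E
```

```text
t 12.3 along 0.5303 lat 0.1331 z 0.1355 yaw -24.98 tz [ 1.5e-03 -7.0e-04 -1.0e+00  0.0e+00] F al,lat,z -0.1 0.6 -0.4 M [ 0.    0.01 -0.03]
roller [ 0.5251 -0.0974] along 0.517 lat 0.1336 z 0.0875 yaw -24.4 len 0.1293 med 0.0003
1325 mid [ 0.6179 -0.1429] along 0.6204 lat 0.1317 len 0.1651 yaw -24.95 z 0.0462
```

View pics/s2.png

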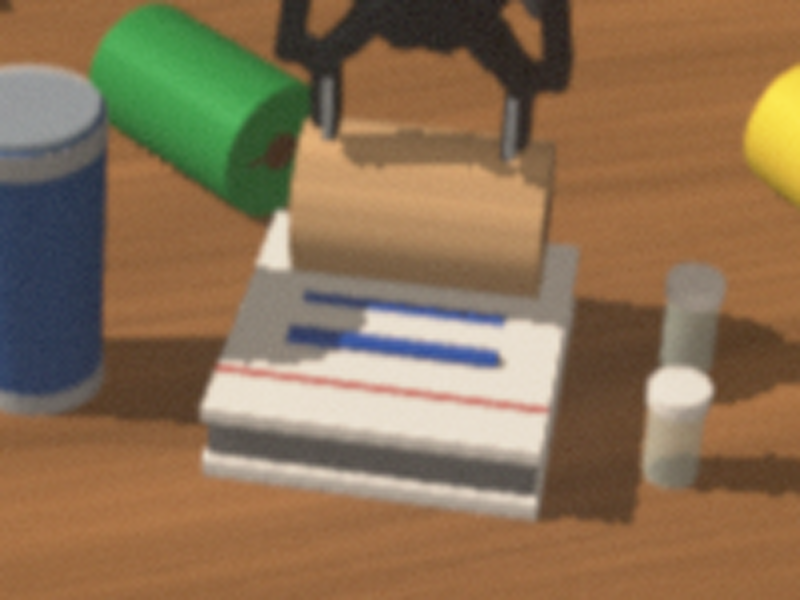

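The roller is creeping back at about 48 mm/s, so I set the tips on top of it now to brake it.

Call:
{"fn": "drive_tool", "kwargs": {"plan": [[0.012, 0, 0.004, 0, 0, 0, 1], [0.006, 0, 0.0025, 0, 0, 0, 1], [0, 0, 0.0006, 0, 0, 0, 1], [0, 0, 0.0002, 0, 0, 0, 1]]}}

```text
t: 12.8
tcp_pos: [0.521, -0.0961, 0.1297]
tool_rot: [0.216, 0.976, -0.0, 0.002]
force: [-0.7, -0.1, 10.5]
finger_gap: 1.004
gripper_force: 5.1
```

```bash
python3 -c "
from h import *
wroll()"
```

```text
t 12.8 along 0.5128 lat 0.1331 z 0.1297 yaw -24.97 tz [ 0.0041 -0.0019 -1.      0.    ] F al,lat,z -0.6 -0.4 10.5 M [-0.03  0.06  0.06]
roller [ 0.517  -0.0937] along 0.5081 lat 0.1336 z 0.0875 yaw -24.41 len 0.1295 med 0.0003
1111 mid [ 0.6174 -0.144 ] along 0.6205 lat 0.1304 len 0.1686 yaw -24.88 z 0.0462
```

Braked: the roller is at 0.508. I'll unload near its top and cancel the arm's spring-back this time.

Call:
{"fn": "drive_tool", "kwargs": {"plan": [[-0.0002, 0, -0.0003, 0, 0, 0, 1], [-0.0004, 0, -0.0004, 0, 0, 0, 1], [-0.0004, 0, -0.0004, 0, 0, 0, 1], [-0.0002, 0, -0.0006, 0, 0, 0, 1], [0, 0, -0.001, 0, 0, 0, 1]]}}

```text
t: 13.35
tcp_pos: [0.5201, -0.0956, 0.1304]
tool_rot: [0.216, 0.976, 0.0, -0.001]
force: [-0.4, -0.3, -0.8]
finger_gap: 1.0
gripper_force: 0.0
```

```bash
python3 -c "
from h import *
wroll()"
```

```text
t 13.35 along 0.5117 lat 0.1331 z 0.1304 yaw -24.97 tz [-1.1e-03  5.0e-04 -1.0e+00  0.0e+00] F al,lat,z -0.3 -0.5 -0.8 M [ 0.03 -0.    0.02]
roller [ 0.5167 -0.0934] along 0.5078 lat 0.1337 z 0.0876 yaw -24.42 len 0.1295 med 0.0003
1145 mid [ 0.6174 -0.1441] along 0.6205 lat 0.1303 len 0.1687 yaw -24.79 z 0.0462
```

Call:
{"fn": "drive_tool", "kwargs": {"plan": [[0, 0, 0, 0, 0, 0, 1]]}}

```text
t: 13.5
tcp_pos: [0.5201, -0.0956, 0.1304]
tool_rot: [0.216, 0.976, 0.0, -0.0]
force: [-0.1, 0.1, 0.4]
finger_gap: 0.998
gripper_force: 0.0
```

```bash
python3 -c "
from h import *
wroll()"
```

```text
t 13.5 along 0.5117 lat 0.1332 z 0.1304 yaw -24.97 tz [-9.e-04  4.e-04 -1.e+00  0.e+00] F al,lat,z -0.1 -0.0 0.4 M [ 0.02 -0.02  0.01]
roller [ 0.5167 -0.0935] along 0.5078 lat 0.1336 z 0.0876 yaw -24.41 len 0.1296 med 0.0003
1203 mid [ 0.6173 -0.1441] along 0.6204 lat 0.1303 len 0.1687 yaw -24.8 z 0.0462
```

Call:
{"fn": "drive_tool", "kwargs": {"plan": [[0, 0, -0.003, 0, 0, -0.5, 1], [0.013, 0, 0, 0, 0, 0, 1], [0.013, 0, 0, 0, 0, 0, 1], [0, 0, 0.002, 0, 0, 0, 1], [0, 0, 0.002, 0, 0, 0, 1], [0, 0, 0.001, 0, 0, 0, 1], [0, 0, 0.0006, 0, 0, 0, 1], [0, 0, 0.0004, 0, 0, 0, 1], [0, 0, 0.0004, 0, 0, 0, 1]]}}

```text
t: 14.45
tcp_pos: [0.497, -0.0852, 0.1274]
tool_rot: [0.212, 0.977, -0.0, 0.0]
force: [-0.8, -1.1, 2.3]
finger_gap: 1.0
gripper_force: 0.7
```

```bash
python3 -c "
from h import *
wroll()"
```

```text
t 14.45 along 0.4865 lat 0.1329 z 0.1274 yaw -24.47 tz [ 2.e-04 -1.e-04 -1.e+00  0.e+00] F al,lat,z -0.2 -1.3 2.3 M [ 0.   -0.   -0.03]
roller [ 0.5166 -0.0935] along 0.5077 lat 0.1336 z 0.0876 yaw -24.4 len 0.1291 med 0.0004
115 mid [ 0.6181 -0.1422] along 0.6203 lat 0.1323 len 0.1435 yaw -25.07 z 0.0462
```

Call:
{"fn": "drive_tool", "kwargs": {"plan": [[0, 0, 0.0004, 0, 0, 0, 1], [-0.001, 0, 0.0002, 0, 0, 0, 1], [-0.002, 0, 0, 0, 0, 0, 1], [-0.002, 0, 0, 0, 0, 0.05, 1], [-0.0025, 0, 0, 0, 0, 0.05, 1], [-0.0025, 0, 0, 0, 0, 0.05, 1]]}}

```text
t: 15.1
tcp_pos: [0.507, -0.0896, 0.1284]
tool_rot: [0.213, 0.977, -0.0, 0.002]
force: [-1.8, -0.4, 12.5]
finger_gap: 1.0
gripper_force: 6.5
```

```bash
python3 -c "
from h import *
wroll()"
```

```text
t 15.1 along 0.4974 lat 0.133 z 0.1284 yaw -24.59 tz [ 0.0028 -0.0014 -1.      0.    ] F al,lat,z -1.5 -1.1 12.5 M [0.08 0.11 0.12]
roller [ 0.5217 -0.0957] along 0.5133 lat 0.1338 z 0.0875 yaw -24.41 len 0.1292 med 0.0004
665 mid [ 0.6181 -0.1423] along 0.6203 lat 0.1323 len 0.1582 yaw -24.88 z 0.0462
```

Call:
{"fn": "drive_tool", "kwargs": {"plan": [[-0.0025, 0, 0, 0, 0, 0.05, 1], [-0.0025, 0, 0, 0, 0, 0.05, 1], [-0.0025, 0, 0, 0, 0, 0.05, 1], [-0.0025, 0, 0, 0, 0, 0.05, 1]]}}

```text
t: 15.55
tcp_pos: [0.5172, -0.0943, 0.1293]
tool_rot: [0.214, 0.977, -0.001, 0.003]
force: [-0.9, 0.9, 15.4]
finger_gap: 1.001
gripper_force: 7.7
```

Call:
{"fn": "drive_tool", "kwargs": {"plan": [[-0.0025, 0, -0.0001, 0, 0, 0.05, 1], [-0.0025, 0, -0.0001, 0, 0, 0.05, 1], [-0.0025, 0, 0, 0, 0, 0.05, 1], [-0.0025, 0, 0, 0, 0, 0.05, 1], [-0.0025, 0, 0, 0, 0, 0.05, 1], [-0.0025, 0, 0, 0, 0, 0.05, 1]]}}

```text
t: 16.15
tcp_pos: [0.5313, -0.1007, 0.1297]
tool_rot: [0.216, 0.976, -0.001, 0.004]
force: [-0.7, 0.4, 14.5]
finger_gap: 0.999
gripper_force: 7.0
```

```bash
python3 -c "
from h import *
wroll()"
```

```text
t 16.15 along 0.5241 lat 0.1333 z 0.1297 yaw -24.99 tz [ 0.0068 -0.0033 -1.      0.    ] F al,lat,z -0.7 0.0 14.5 M [ 0.15 -0.07  0.39]
roller [ 0.534  -0.1014] along 0.5268 lat 0.1338 z 0.0875 yaw -24.75 len 0.1294 med 0.0003
1294 mid [ 0.6177 -0.1439] along 0.6207 lat 0.1306 len 0.1684 yaw -24.91 z 0.0462
```

Call:
{"fn": "drive_tool", "kwargs": {"plan": [[-0.0025, 0, 0, 0, 0, 0.03, 1], [-0.0025, 0, 0, 0, 0, 0.03, 1], [-0.0025, 0, 0, 0, 0, 0.03, 1], [-0.0025, 0, 0, 0, 0, 0, 1], [-0.0025, 0, 0, 0, 0, 0, 1], [-0.0025, 0, 0, 0, 0, 0, 1], [-0.001, 0, 0, 0, 0, 0, 1], [0, 0, 0, 0, 0, 0, 1]]}}

```text
t: 17.0
tcp_pos: [0.5459, -0.1075, 0.1297]
tool_rot: [0.217, 0.976, -0.001, 0.004]
force: [1.0, 0.6, 11.5]
finger_gap: 1.002
gripper_force: 6.8
```

```bash
python3 -c "
from h import *
wroll()"
```

```text
t 17.0 along 0.5402 lat 0.1333 z 0.1297 yaw -25.09 tz [ 0.0069 -0.0032 -1.      0.    ] F al,lat,z 0.7 0.9 11.5 M [ 0.14 -0.07  0.43]
roller [ 0.5413 -0.1048] along 0.5349 lat 0.1337 z 0.0875 yaw -24.82 len 0.1294 med 0.0003
1290 mid [ 0.6181 -0.1426] along 0.6204 lat 0.132 len 0.1555 yaw -25.07 z 0.0462
```

Call:
{"fn": "drive_tool", "kwargs": {"plan": [[-0.0005, 0, -0.0004, 0, 0, 0, 1], [-0.0007, 0, -0.0005, 0, 0, 0, 1], [-0.0007, 0, -0.0005, 0, 0, 0, 1], [-0.0005, 0, -0.0006, 0, 0, 0, 1], [-0.0002, 0, -0.001, 0, 0, 0, 1], [0, 0, -0.001, 0, 0, 0, 1]]}}

```text
t: 17.65
tcp_pos: [0.545, -0.1075, 0.1306]
tool_rot: [0.218, 0.976, 0.0, -0.001]
force: [0.1, 0.1, -1.0]
finger_gap: 0.999
gripper_force: 0.0
```

```bash
python3 -c "
from h import *
wroll();wroll()"
```

```text
t 17.65 along 0.5393 lat 0.1329 z 0.1306 yaw -25.22 tz [-1.1e-03  4.0e-04 -1.0e+00  0.0e+00] F al,lat,z 0.0 0.2 -1.0 M [ 0.03 -0.01  0.  ]
roller [ 0.5412 -0.1048] along 0.5347 lat 0.1337 z 0.0875 yaw -24.93 len 0.1298 med 0.0003
1342 mid [ 0.6178 -0.1433] along 0.6205 lat 0.1312 len 0.1574 yaw -24.92 z 0.0462
t 17.7 along 0.5393 lat 0.1329 z 0.1307 yaw -25.22 tz [-9.e-04  3.e-04 -1.e+00  0.e+00] F al,lat,z -0.2 -0.4 -0.3 M [-0.01  0.01 -0.03]
roller [ 0.5413 -0.1045] along 0.5347 lat 0.1341 z 0.0876 yaw -24.93 len 0.1297 med 0.0003
1356 mid [ 0.6178 -0.1434] along 0.6205 lat 0.1311 len 0.1567 yaw -25.01 z 0.0462
```

Call:
{"fn": "drive_tool", "kwargs": {"plan": [[0, 0, -0.003, 0, 0, -0.3, 1], [0.013, 0, 0, 0, 0, 0, 1], [0.013, 0, 0, 0, 0, 0, 1], [0, 0, 0.003, 0, 0, 0, 1], [0, 0, 0.002, 0, 0, 0, 1], [0, 0, 0.001, 0, 0, 0, 1], [0, 0, 0.0006, 0, 0, 0, 1], [0, 0, 0.0003, 0, 0, 0, 1], [0, 0, 0.0002, 0, 0, 0, 1], [-0.001, 0, 0.0002, 0, 0, 0, 1]]}}

```text
t: 18.75
tcp_pos: [0.5231, -0.0973, 0.1275]
tool_rot: [0.216, 0.976, -0.0, 0.001]
force: [-2.3, 1.1, 8.4]
finger_gap: 1.003
gripper_force: 4.4
```

Call:
{"fn": "drive_tool", "kwargs": {"plan": [[-0.002, 0, 0, 0, 0, 0, 1], [-0.0025, 0, 0, 0, 0, 0, 1], [-0.0025, 0, 0, 0, 0, 0, 1], [-0.0025, 0, 0, 0, 0, 0, 1]]}}

```text
t: 19.15
tcp_pos: [0.5325, -0.1016, 0.1286]
tool_rot: [0.216, 0.976, -0.0, 0.001]
force: [-2.0, 1.0, 15.4]
finger_gap: 0.997
gripper_force: 8.0
```

```bash
python3 -c "
from h import *
wroll()"
```

```text
t 19.15 along 0.5255 lat 0.133 z 0.1286 yaw -24.9 tz [ 0.0027 -0.0013 -1.      0.    ] F al,lat,z -2.2 0.1 15.4 M [0.12 0.35 0.  ]
roller [ 0.5462 -0.1069] along 0.5402 lat 0.134 z 0.0876 yaw -24.94 len 0.1295 med 0.0004
few 0
```

Call:
{"fn": "drive_tool", "kwargs": {"plan": [[-0.002, 0, -0.0001, 0, 0, 0, 1], [-0.0025, 0, -0.0001, 0, 0, 0, 1], [-0.0025, 0, -0.0001, 0, 0, 0, 1]]}}

```text
t: 19.5
tcp_pos: [0.5397, -0.1049, 0.1296]
tool_rot: [0.216, 0.976, -0.001, 0.003]
force: [-0.9, -0.4, 16.1]
finger_gap: 1.001
gripper_force: 7.8
```

Call:
{"fn": "drive_tool", "kwargs": {"plan": [[-0.0025, 0, -0.0001, 0, 0, 0, 1], [-0.0025, 0, -0.0001, 0, 0, 0, 1], [-0.0025, 0, 0, 0, 0, 0, 1]]}}

```text
t: 19.8
tcp_pos: [0.5473, -0.1085, 0.13]
tool_rot: [0.216, 0.976, -0.001, 0.004]
force: [-0.7, -0.2, 15.0]
finger_gap: 1.002
gripper_force: 7.3
```

```bash
python3 -c "
from h import *
wroll()"
```

```text
t 19.8 along 0.5419 lat 0.133 z 0.13 yaw -24.9 tz [ 0.0069 -0.0032 -1.      0.    ] F al,lat,z -0.5 -0.5 15.0 M [-0.11 -0.   -0.03]
roller [ 0.5537 -0.1107] along 0.5486 lat 0.1337 z 0.088 yaw -24.94 len 0.1294 med 0.0003
few 0
```

Call:
{"fn": "drive_tool", "kwargs": {"plan": [[-0.0025, 0, 0, 0, 0, 0, 1], [-0.0025, 0, 0, 0, 0, 0, 1], [-0.0025, 0, 0, 0, 0, 0, 1], [-0.0025, 0, 0, 0, 0, 0, 1], [-0.0025, 0, 0.0001, 0, 0, 0, 1]]}}

```text
t: 20.35
tcp_pos: [0.5589, -0.1139, 0.1301]
tool_rot: [0.216, 0.976, -0.001, 0.004]
force: [-0.9, -0.0, 14.8]
finger_gap: 1.001
gripper_force: 7.6
```

Call:
{"fn": "drive_tool", "kwargs": {"plan": [[-0.0025, 0, 0.0001, 0, 0, 0, 1], [-0.0025, 0, 0.0001, 0, 0, 0, 1], [-0.0025, 0, 0.0001, 0, 0, 0, 1], [-0.0015, 0, 0, 0, 0, 0, 1]]}}

```text
t: 20.75
tcp_pos: [0.5675, -0.1179, 0.13]
tool_rot: [0.216, 0.976, -0.001, 0.005]
force: [0.8, -0.4, 13.9]
finger_gap: 1.003
gripper_force: 7.1
```

```bash
python3 -c "
from h import *
wroll()"
```

```text
t 20.75 along 0.5641 lat 0.133 z 0.13 yaw -24.9 tz [ 0.0084 -0.0038 -1.      0.    ] F al,lat,z 0.8 -0.0 13.9 M [-0.07 -0.05 -0.04]
roller [ 0.5638 -0.1152] along 0.5597 lat 0.1338 z 0.0878 yaw -24.93 len 0.1295 med 0.0003
few 0
```

Call:
{"fn": "drive_tool", "kwargs": {"plan": [[-0.0008, 0, -0.0005, 0, 0, 0, 1], [-0.0008, 0, -0.0005, 0, 0, 0, 1], [-0.0008, 0, -0.0005, 0, 0, 0, 1], [-0.0006, 0, -0.0006, 0, 0, 0, 1], [-0.0002, 0, -0.001, 0, 0, 0, 1], [0, 0, -0.001, 0, 0, 0, 1]]}}

```text
t: 21.4
tcp_pos: [0.5665, -0.1174, 0.1306]
tool_rot: [0.216, 0.976, 0.0, -0.001]
force: [0.0, 0.1, -1.0]
finger_gap: 0.998
gripper_force: 0.0
```

```bash
python3 -c "
from h import *
wroll();wroll()"
```

```text
t 21.4 along 0.5631 lat 0.133 z 0.1306 yaw -24.91 tz [-1.e-03  4.e-04 -1.e+00  0.e+00] F al,lat,z -0.0 0.1 -1.0 M [-0.06  0.01  0.03]
roller [ 0.5653 -0.1159] along 0.5613 lat 0.1339 z 0.0877 yaw -24.94 len 0.1295 med 0.0003
few 0
t 21.45 along 0.5629 lat 0.1331 z 0.1305 yaw -24.91 tz [-1.2e-03  5.0e-04 -1.0e+00  0.0e+00] F al,lat,z -0.7 -0.1 -0.5 M [-0.   -0.    0.01]
roller [ 0.5661 -0.1162] along 0.5622 lat 0.134 z 0.0876 yaw -24.95 len 0.1296 med 0.0003
few 0
```

Call:
{"fn": "drive_tool", "kwargs": {"plan": [[0, 0, -0.003, 0, 0, 0, 1], [0.0115, 0, 0, 0, 0, 0, 1], [0.0115, 0, 0, 0, 0, 0, 1], [0, 0, 0.003, 0, 0, 0, 1], [0, 0, 0.002, 0, 0, 0, 1], [0, 0, 0.001, 0, 0, 0, 1], [0, 0, 0.0006, 0, 0, 0, 1], [0, 0, 0.0003, 0, 0, 0, 1], [0, 0, 0.0002, 0, 0, 0, 1]]}}

```text
t: 22.4
tcp_pos: [0.5464, -0.108, 0.1272]
tool_rot: [0.216, 0.976, -0.0, 0.0]
force: [-0.1, 0.4, 3.9]
finger_gap: 1.0
gripper_force: 2.2
```

```bash
python3 -c "
from h import *
wroll()"
```

```text
t 22.4 along 0.5409 lat 0.133 z 0.1272 yaw -24.91 tz [ 7.e-04 -4.e-04 -1.e+00  0.e+00] F al,lat,z -0.3 0.3 3.9 M [ 0.05  0.06 -0.02]
roller [ 0.5661 -0.1163] along 0.5622 lat 0.1338 z 0.0876 yaw -24.93 len 0.1293 med 0.0004
few 0
```

Call:
{"fn": "drive_tool", "kwargs": {"plan": [[-0.001, 0, 0.0002, 0, 0, 0, 1], [-0.002, 0, 0, 0, 0, 0, 1], [-0.002, 0, 0, 0, 0, 0, 1]]}}

```text
t: 22.75
tcp_pos: [0.549, -0.1092, 0.1273]
tool_rot: [0.216, 0.976, 0.0, -0.002]
force: [-5.6, 2.6, 13.0]
finger_gap: 0.997
gripper_force: 6.7
```

```bash
python3 -c "
from h import *
wroll()"
```

```text
t 22.75 along 0.5437 lat 0.133 z 0.1273 yaw -24.9 tz [-0.0035  0.0014 -1.      0.    ] F al,lat,z -6.2 -0.0 13.0 M [ 0.25  0.77 -0.05]
roller [ 0.5674 -0.117 ] along 0.5636 lat 0.1338 z 0.0876 yaw -24.94 len 0.1291 med 0.0004
few 0
```

Call:
{"fn": "drive_tool", "kwargs": {"plan": [[-0.002, 0, 0, 0, 0, 0, 1], [-0.002, 0, 0, 0, 0, 0, 1]]}}

```text
t: 23.0
tcp_pos: [0.5532, -0.1112, 0.128]
tool_rot: [0.216, 0.976, 0.0, -0.001]
force: [-4.5, 0.5, 15.0]
finger_gap: 0.999
gripper_force: 7.6
```

Call:
{"fn": "drive_tool", "kwargs": {"plan": [[-0.002, 0, -0.0001, 0, 0, 0, 1], [-0.002, 0, -0.0001, 0, 0, 0, 1]]}}

```text
t: 23.2
tcp_pos: [0.5577, -0.1133, 0.1286]
tool_rot: [0.216, 0.976, -0.0, 0.0]
force: [-4.3, 1.7, 14.3]
finger_gap: 1.0
gripper_force: 7.3
```

```bash
python3 -c "
from h import *
wroll()"
```

```text
t 23.2 along 0.5534 lat 0.133 z 0.1286 yaw -24.9 tz [ 3.e-04 -3.e-04 -1.e+00  0.e+00] F al,lat,z -4.6 -0.3 14.3 M [ 0.11  0.5  -0.08]
roller [ 0.5717 -0.1189] along 0.5684 lat 0.1339 z 0.0876 yaw -24.94 len 0.1294 med 0.0003
few 0
```

Call:
{"fn": "drive_tool", "kwargs": {"plan": [[-0.0025, 0, 0, 0, 0, 0, 1], [-0.0025, 0, 0, 0, 0, 0, 1], [-0.0025, 0, 0, 0, 0, 0, 1]]}}

```text
t: 23.55
tcp_pos: [0.5659, -0.1171, 0.1293]
tool_rot: [0.216, 0.976, -0.0, 0.002]
force: [-2.2, 0.2, 14.4]
finger_gap: 1.003
gripper_force: 7.7
```

Call:
{"fn": "drive_tool", "kwargs": {"plan": [[-0.0025, 0, 0, 0, 0, 0, 1], [-0.0025, 0, 0, 0, 0, 0, 1], [-0.0025, 0, 0, 0, 0, 0, 1], [-0.0025, 0, 0, 0, 0, 0, 1]]}}

```text
t: 23.95
tcp_pos: [0.5762, -0.1219, 0.1299]
tool_rot: [0.216, 0.976, -0.001, 0.004]
force: [-1.5, 0.5, 16.0]
finger_gap: 0.998
gripper_force: 7.9
```

```bash
python3 -c "
from h import *
wroll()"
```

```text
t 23.95 along 0.5738 lat 0.133 z 0.1299 yaw -24.9 tz [ 0.0065 -0.0031 -1.      0.    ] F al,lat,z -1.6 -0.1 16.0 M [-0.11  0.14 -0.02]
roller [ 0.5808 -0.123 ] along 0.5784 lat 0.134 z 0.0878 yaw -24.93 len 0.1296 med 0.0003
few 0
```

Call:
{"fn": "drive_tool", "kwargs": {"plan": [[-0.0025, 0, 0, 0, 0, 0, 1], [-0.0025, 0, 0, 0, 0, 0, 1], [-0.0025, 0, 0, 0, 0, 0, 1], [-0.0025, 0, 0, 0, 0, 0, 1]]}}

```text
t: 24.4
tcp_pos: [0.5859, -0.1264, 0.1302]
tool_rot: [0.216, 0.976, -0.001, 0.004]
force: [0.6, 0.4, 16.0]
finger_gap: 0.996
gripper_force: 7.6
```

Call:
{"fn": "drive_tool", "kwargs": {"plan": [[-0.0025, 0, 0.0001, 0, 0, 0, 1], [-0.0025, 0, 0.0001, 0, 0, 0, 1], [-0.0025, 0, 0, 0, 0, 0, 1], [-0.001, 0, 0, 0, 0, 0, 1], [0, 0, 0, 0, 0, 0, 1]]}}

```text
t: 24.9
tcp_pos: [0.5939, -0.1301, 0.1302]
tool_rot: [0.216, 0.976, -0.001, 0.005]
force: [0.7, -1.1, 15.8]
finger_gap: 1.002
gripper_force: 7.8
```

```bash
python3 -c "
from h import *
wroll()"
```

```text
t 24.9 along 0.5932 lat 0.1331 z 0.1302 yaw -24.91 tz [ 0.0085 -0.0039 -1.      0.    ] F al,lat,z 1.1 -0.7 15.8 M [-0.11  0.1   0.02]
roller [ 0.5895 -0.1271] along 0.588 lat 0.1339 z 0.088 yaw -24.93 len 0.1296 med 0.0003
few 0
```

Call:
{"fn": "drive_tool", "kwargs": {"plan": [[-0.0008, 0, -0.0005, 0, 0, 0, 1], [-0.0009, 0, -0.0005, 0, 0, 0, 1], [-0.0009, 0, -0.0005, 0, 0, 0, 1], [-0.0007, 0, -0.0006, 0, 0, 0, 1], [-0.0003, 0, -0.001, 0, 0, 0, 1], [0, 0, -0.001, 0, 0, 0, 1]]}}

```text
t: 25.55
tcp_pos: [0.5937, -0.13, 0.1305]
tool_rot: [0.216, 0.976, 0.0, -0.0]
force: [-0.3, -0.2, -0.6]
finger_gap: 1.0
gripper_force: 0.0
```

```bash
python3 -c "
from h import *
wroll();wroll()"
```

```text
t 25.55 along 0.593 lat 0.1331 z 0.1305 yaw -24.91 tz [-2.e-04  1.e-04 -1.e+00  0.e+00] F al,lat,z -0.2 -0.4 -0.6 M [0.04 0.04 0.  ]
roller [ 0.5894 -0.1272] along 0.588 lat 0.1338 z 0.088 yaw -24.94 len 0.1302 med 0.0003
few 0
t 25.6 along 0.5928 lat 0.1331 z 0.1304 yaw -24.91 tz [-6.e-04  3.e-04 -1.e+00  0.e+00] F al,lat,z -0.1 0.3 -1.3 M [ 0.   -0.    0.03]
roller [ 0.5895 -0.1272] along 0.588 lat 0.1339 z 0.088 yaw -24.94 len 0.1296 med 0.0003
few 0
```

Call:
{"fn": "drive_tool", "kwargs": {"plan": [[0, 0, -0.003, 0, 0, 0, 1], [0.015, 0, 0, 0, 0, 0, 1], [0.0145, 0, 0, 0, 0, 0, 1], [0, 0, 0.003, 0, 0, 0, 1], [0, 0, 0.002, 0, 0, 0, 1], [0, 0, 0.001, 0, 0, 0, 1], [0, 0, 0.0006, 0, 0, 0, 1], [0, 0, 0.0004, 0, 0, 0, 1], [0, 0, 0.0003, 0, 0, 0, 1]]}}

```text
t: 26.55
tcp_pos: [0.5675, -0.1178, 0.1268]
tool_rot: [0.216, 0.976, -0.0, 0.0]
force: [-0.9, -0.3, 3.9]
finger_gap: 1.003
gripper_force: 2.1
```

```bash
python3 -c "
from h import *
wroll()"
```

```text
t 26.55 along 0.5641 lat 0.133 z 0.1268 yaw -24.91 tz [ 8.e-04 -4.e-04 -1.e+00  0.e+00] F al,lat,z -0.7 -0.7 3.9 M [ 0.08  0.05 -0.05]
roller [ 0.5892 -0.1269] along 0.5876 lat 0.134 z 0.088 yaw -24.93 len 0.1291 med 0.0004
few 0
```

Call:
{"fn": "drive_tool", "kwargs": {"plan": [[-0.001, 0, 0.0002, 0, 0, 0, 1], [-0.002, 0, 0, 0, 0, 0, 1], [-0.002, 0, 0, 0, 0, 0, 1], [-0.0025, 0, 0, 0, 0, 0, 1]]}}

```text
t: 27.0
tcp_pos: [0.5746, -0.1211, 0.1278]
tool_rot: [0.216, 0.976, -0.0, 0.001]
force: [-2.1, 0.6, 12.7]
finger_gap: 1.001
gripper_force: 6.0
```

```bash
python3 -c "
from h import *
wroll()"
```

```text
t 27.0 along 0.5719 lat 0.1331 z 0.1278 yaw -24.9 tz [ 0.0021 -0.001  -1.      0.    ] F al,lat,z -2.2 -0.3 12.7 M [-0.03  0.28 -0.05]
roller [ 0.5928 -0.1287] along 0.5916 lat 0.1339 z 0.088 yaw -24.94 len 0.1292 med 0.0004
few 0
```

Call:
{"fn": "drive_tool", "kwargs": {"plan": [[-0.0025, 0, 0, 0, 0, 0, 1], [-0.0025, 0, -0.0001, 0, 0, 0, 1], [-0.0025, 0, -0.0001, 0, 0, 0, 1], [-0.0025, 0, -0.0001, 0, 0, 0, 1]]}}

```text
t: 27.45
tcp_pos: [0.5851, -0.126, 0.129]
tool_rot: [0.216, 0.976, -0.001, 0.003]
force: [-0.7, -0.4, 11.6]
finger_gap: 0.999
gripper_force: 5.6
```

Call:
{"fn": "drive_tool", "kwargs": {"plan": [[-0.0025, 0, 0, 0, 0, 0, 1], [-0.0025, 0, 0, 0, 0, 0, 1], [-0.0025, 0, 0, 0, 0, 0, 1], [-0.0025, 0, 0, 0, 0, 0, 1]]}}

```text
t: 27.85
tcp_pos: [0.5945, -0.1304, 0.1295]
tool_rot: [0.216, 0.976, -0.001, 0.003]
force: [0.1, -0.9, 13.8]
finger_gap: 0.997
gripper_force: 6.9
```

```bash
python3 -c "
from h import *
wroll()"
```

```text
t 27.85 along 0.5939 lat 0.133 z 0.1295 yaw -24.91 tz [ 0.0065 -0.003  -1.      0.    ] F al,lat,z 0.5 -0.8 13.8 M [-0.09  0.05 -0.05]
roller [ 0.6027 -0.1334] along 0.6026 lat 0.1338 z 0.0875 yaw -24.93 len 0.1298 med 0.0003
few 0
```

Call:
{"fn": "drive_tool", "kwargs": {"plan": [[-0.0025, 0, 0.0001, 0, 0, 0, 1], [-0.0025, 0, 0.0001, 0, 0, 0, 1], [-0.0025, 0, 0, 0, 0, 0, 1], [-0.0025, 0, 0, 0, 0, 0, 1], [-0.0025, 0, 0, 0, 0, 0, 1], [-0.0025, 0, 0, 0, 0, 0, 1]]}}

```text
t: 28.5
tcp_pos: [0.6085, -0.1369, 0.1297]
tool_rot: [0.216, 0.976, -0.001, 0.004]
force: [-0.1, -0.1, 14.4]
finger_gap: 1.001
gripper_force: 7.0
```

Call:
{"fn": "drive_tool", "kwargs": {"plan": [[-0.0025, 0, 0, 0, 0, 0, 1], [-0.0025, 0, 0, 0, 0, 0, 1], [-0.0025, 0, 0, 0, 0, 0, 1], [-0.0025, 0, 0, 0, 0, 0, 1], [-0.0025, 0, 0, 0, 0, 0, 1]]}}

```text
t: 29.0
tcp_pos: [0.6197, -0.1422, 0.1297]
tool_rot: [0.216, 0.976, -0.001, 0.004]
force: [-0.8, 0.0, 14.1]
finger_gap: 0.999
gripper_force: 6.9
```

```bash
python3 - <<'E'
from h import *
from station import manip
wroll(); s=manip.snapshot("scene"); np.savez("pics/s3.npz",**s); cv2.imwrite("pics/s3.png",cv2.resize(s["image"][200:350,230:430,::-1],(800,600),interpolation=2))
E
```

```text
t 29.0 along 0.6217 lat 0.1331 z 0.1297 yaw -24.91 tz [ 0.0073 -0.0034 -1.      0.    ] F al,lat,z -0.7 -0.3 14.1 M [-0.04  0.13 -0.04]
roller [ 0.6154 -0.1392] along 0.6165 lat 0.1339 z 0.0875 yaw -24.92 len 0.1294 med 0.0003
few 0
```

View pics/s3.png

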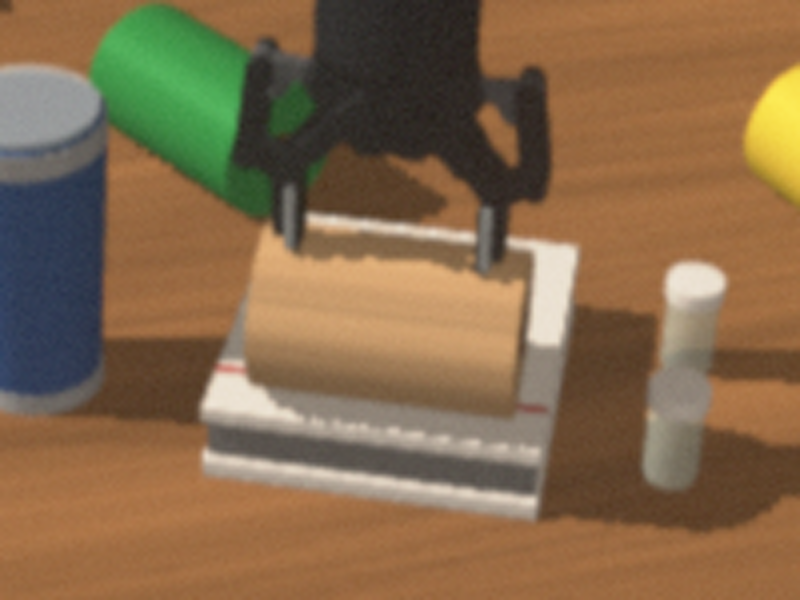

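The scene view shows the roller almost on the line, with red showing at both its ends, (230,368) and (532,408). It has about 4 mm left to roll, then the pressed hold.

Call:
{"fn": "drive_tool", "kwargs": {"plan": [[-0.002, 0, 0, 0, 0, 0, 1], [-0.002, 0, 0.0001, 0, 0, 0, 1], [-0.0015, 0, 0.0001, 0, 0, 0, 1], [-0.001, 0, 0.0001, 0, 0, 0, 1], [0, 0, 0, 0, 0, 0, 1]]}}

```text
t: 29.6
tcp_pos: [0.626, -0.1451, 0.1296]
tool_rot: [0.216, 0.976, -0.001, 0.005]
force: [0.5, -0.6, 13.8]
finger_gap: 0.999
gripper_force: 7.0
```

```bash
python3 - <<'E'
from h import *
wroll()
# scene cam consistency: roller vs red ends in s3 (taken with wrist along .6165)
s=dict(np.load("pics/s3.npz")); W=world(s); hsv=cv2.cvtColor(s["image"],cv2.COLOR_RGB2HSV).astype(int); Z=W[...,2]
R=np.zeros(Z.shape,bool); R[250:310,278:372]=1
m=R&(Z>.07)&(Z<.128)&(hsv[...,1]>70)&(hsv[...,2]>60); roller(W,cv2.erode(m.astype(np.uint8),np.ones((3,3)))>0)
r=R&((hsv[...,0]<6)|(hsv[...,0]>172))&(hsv[...,1]>60)&(Z<.06); p=W[r]; print(len(p),(p[:,:2]@D).round(4),(p[:,:2]@L).round(3))
E
```

```text
t 29.6 along 0.6287 lat 0.1331 z 0.1296 yaw -24.91 tz [ 0.0084 -0.0038 -1.      0.    ] F al,lat,z 0.7 -0.3 13.8 M [-0.04  0.01  0.03]
roller [ 0.6185 -0.1407] along 0.62 lat 0.1339 z 0.0875 yaw -24.92 len 0.1298 med 0.0003
few 0
roller [ 0.6158 -0.14  ] along 0.6173 lat 0.1334 z 0.0879 yaw -24.89 len 0.1284 med 0.0012
5 [0.6259 0.6236 0.6218 0.6218 0.626 ] [0.048 0.049 0.051 0.053 0.202]
```

Call:
{"fn": "drive_tool", "kwargs": {"plan": [[-0.0015, 0, 0.0002, 0, 0, 0, 1], [0, 0, 0, 0, 0, 0, 1], [0, 0, 0, 0, 0, 0, 1], [0, 0, 0, 0, 0, 0, 1], [0, 0, 0, 0, 0, 0, 1], [0, 0, 0, 0, 0, 0, 1], [0, 0, 0, 0, 0, 0, 1], [0, 0, 0, 0, 0, 0, 1], [0, 0, 0, 0, 0, 0, 1], [0, 0, 0, 0, 0, 0, 1]]}}

```text
t: 30.65
tcp_pos: [0.6275, -0.1458, 0.1296]
tool_rot: [0.216, 0.976, -0.001, 0.005]
force: [0.3, -1.6, 13.4]
finger_gap: 1.003
gripper_force: 7.1
```

Call:
{"fn": "drive_tool", "kwargs": {"plan": [[0, 0, 0, 0, 0, 0, 1], [0, 0, 0, 0, 0, 0, 1], [0, 0, 0, 0, 0, 0, 1]]}}

```text
t: 30.95
tcp_pos: [0.6275, -0.1457, 0.1296]
tool_rot: [0.216, 0.976, -0.001, 0.005]
force: [0.6, -0.5, 13.8]
finger_gap: 1.002
gripper_force: 7.1
```

```bash
python3 -c "
from h import *
wroll()"
```

```text
t 30.95 along 0.6303 lat 0.1331 z 0.1296 yaw -24.91 tz [ 0.0087 -0.004  -1.      0.    ] F al,lat,z 0.7 -0.2 13.8 M [-0.07  0.03 -0.09]
roller [ 0.6193 -0.1409] along 0.6208 lat 0.134 z 0.0875 yaw -24.93 len 0.1297 med 0.0003
few 0
```

Call:
{"fn": "drive_tool", "kwargs": {"plan": [[-0.0007, 0, -0.0005, 0, 0, 0, 1], [-0.0008, 0, -0.0005, 0, 0, 0, 1], [-0.0008, 0, -0.0005, 0, 0, 0, 1], [-0.0006, 0, -0.0005, 0, 0, 0, 1], [-0.0003, 0, -0.0006, 0, 0, 0, 1], [0, 0, -0.001, 0, 0, 0, 1]]}}

```text
t: 31.6
tcp_pos: [0.6275, -0.1458, 0.1299]
tool_rot: [0.216, 0.976, -0.0, 0.001]
force: [-0.3, -0.6, 1.6]
finger_gap: 0.998
gripper_force: 0.6
```

```bash
python3 -c "
from h import *
wroll();wroll()"
```

```text
t 31.6 along 0.6303 lat 0.1331 z 0.1299 yaw -24.91 tz [ 1.3e-03 -6.0e-04 -1.0e+00  0.0e+00] F al,lat,z -0.0 -0.6 1.6 M [-0.01  0.02  0.02]
roller [ 0.6193 -0.1409] along 0.6208 lat 0.134 z 0.0875 yaw -24.93 len 0.1296 med 0.0003
few 0
t 31.65 along 0.63 lat 0.1331 z 0.1297 yaw -24.91 tz [ 7.e-04 -3.e-04 -1.e+00  0.e+00] F al,lat,z 0.1 -0.3 5.2 M [-0.04  0.06  0.01]
roller [ 0.6191 -0.1411] along 0.6207 lat 0.1337 z 0.0875 yaw -24.93 len 0.1298 med 0.0003
few 0
```

Call:
{"fn": "drive_tool", "kwargs": {"plan": [[0, 0, -0.0006, 0, 0, 0, 1], [0, 0, -0.0008, 0, 0, 0, 1], [0, 0, -0.001, 0, 0, 0, 1]]}}

```text
t: 32.0
tcp_pos: [0.6263, -0.1451, 0.131]
tool_rot: [0.216, 0.976, 0.0, -0.001]
force: [0.2, 0.4, -0.7]
finger_gap: 1.0
gripper_force: 0.0
```

```bash
python3 -c "
from h import *
wroll();wroll()"
```

```text
t 32.0 along 0.629 lat 0.1332 z 0.131 yaw -24.91 tz [-1.8e-03  9.0e-04 -1.0e+00  0.0e+00] F al,lat,z -0.0 0.4 -0.7 M [ 0.01 -0.    0.01]
roller [ 0.6188 -0.1407] along 0.6203 lat 0.134 z 0.0876 yaw -24.92 len 0.1296 med 0.0003
few 0
t 32.05 along 0.6292 lat 0.1332 z 0.1313 yaw -24.91 tz [-1.3e-03  6.0e-04 -1.0e+00  0.0e+00] F al,lat,z -0.4 -0.1 0.1 M [0.04 0.01 0.02]
roller [ 0.6187 -0.1408] along 0.6203 lat 0.1338 z 0.0875 yaw -24.93 len 0.1295 med 0.0003
few 0
```

Released and still, at 0.6203. I'll retreat upward and verify from higher up.

Call:
{"fn": "drive_tool", "kwargs": {"plan": [[0, 0, -0.005, 0, 0, 0, 1], [0, 0, -0.02, 0, 0, 0, 1], [0, 0, -0.035, 0, 0, 0, 1], [0, 0, -0.04, 0, 0, 0, 1], [0.03, 0, -0.03, 0, 0, 0, 1], [0.04, 0, 0, 0, 0, 0, 1], [0.04, 0, 0, 0, 0, 0, 1], [0.04, 0, 0, 0, 0, 0, 1], [0, 0, 0, 0, 0, 0, 1], [0, 0, 0, 0, 0, 0, 1]]}}

```text
t: 33.1
tcp_pos: [0.4906, -0.082, 0.2625]
tool_rot: [0.215, 0.977, -0.0, 0.001]
force: [0.3, -0.1, 0.7]
finger_gap: 1.0
gripper_force: 0.0
```

```bash
python3 - <<'E'
from h import *
from station import manip
st=where(); s=manip.snapshot("wrist"); np.savez("pics/w4.npz",T=toolT(st)@s["mount"],**s)
t=manip.snapshot("top"); np.savez("pics/t4.npz",**t)
A=s["image"][:,:,::-1]; B=t["image"][:,:,::-1]
cv2.imwrite("pics/f.png",cv2.resize(np.vstack([A,B]),(400*1,600)))
W=world(s,toolT(st)@s["mount"]); Z=W[...,2]; print("Z>.1 roller wood")
E
```

```text
t 33.1 along 0.4793 lat 0.1331 z 0.2625 yaw -24.88 tz [ 1.3e-03 -5.0e-04 -1.0e+00  0.0e+00] F al,lat,z 0.3 0.1 0.7 M [ 0.   -0.03 -0.05]
Z>.1 roller wood
```

View pics/f.png

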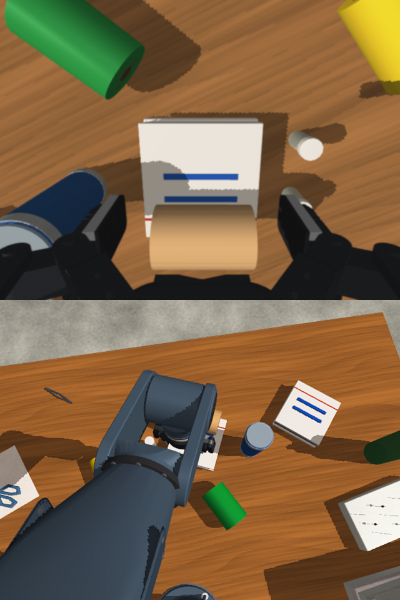

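The wrist view shows the roller square, with both strips behind it at rows 177 and 199. Now I check strip heights, the roller's offset from the line, and that it lies still.

```bash
python3 - <<'E'
from h import *
from station import manip
s=dict(np.load("pics/w4.npz")); W=world(s,s["T"]); Z=W[...,2]; c=colors(s["image"])
al=W[...,:2]@D; la=W[...,:2]@L; R=np.zeros(Z.shape,bool); R[180:440,215:430]=1
m=R&c["white"]&(abs(Z-.045)<.006)&(al<.6)
A=np.c_[al[m],la[m],np.ones(m.sum())]; k=np.linalg.lstsq(A,Z[m],rcond=None)[0]
for a0 in(.5505,.5866):
    b=R&c["blue"]&(abs(al-a0)<.010)&(abs(Z-.046)<.008); b=cv2.erode(b.astype(np.uint8),np.ones((3,3)))>0
    h=Z[b]-np.c_[al[b],la[b],np.ones(b.sum())]@k; print("strip",b.sum(),"along",al[b].mean().round(4),"proud mm",(np.median(h)*1e3).round(2), (np.percentile(h,[10,90])*1e3).round(2))
wood=lambda Z:(R&(Z>.1)&(Z<.14)&c["wood"])
roller(W,cv2.erode(wood(Z).astype(np.uint8),np.ones((5,5)))>0)
r=R&c["red"]&(Z<.06); print("red",r.sum(),al[r].mean().round(4),la[r].mean().round(3))
st=where(); s2=manip.snapshot("wrist"); print("moved px",np.abs(s2["image"].astype(int)-s["image"])[200:430,230:420].max())
E
```

```text
strip 650 along 0.5505 proud mm 0.48 [-0.47  1.44]
strip 503 along 0.5859 proud mm 0.4 [-0.43  1.31]
roller [ 0.6188 -0.1409] along 0.6204 lat 0.1338 z 0.0876 yaw -24.93 len 0.1273 med 0.0004
red 27 0.6208 0.051
t 33.2 along 0.4813 lat 0.1329 z 0.2625 yaw -24.91 tz [ 0.0024 -0.0011 -1.      0.    ] F al,lat,z -0.2 0.3 -1.1 M [ 0.02 -0.04 -0.03]
moved px 177
```

```bash
python3 -c "
from station import manip
print(manip.sign_off())"
```

```text
the job is handed in; nothing more can be done
None
```

The job is handed in: both strips measure fully home (about 0.5 and 0.4 mm proud). The roller lies still and square within 1 mm of the red line after a 1.3 s hold at about 14 N, but it rolled back toward its start end when I first let go after pressing strip 1, so I braked it with the fingertips and rolled over that stretch again.

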